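# Clear the card punch, then feed the card four clicks and hold

### The job

Clear the die of the sample-card punch by pumping its sprung hand lever through at least three full strokes, fully down and fully back up each time, while the feed lever rests at its stop. Then leave the hand lever up, swing the feed lever away from its stop by its upright post, feeling for exactly four clicks and never running on over a fifth, and finish while still holding it there, past the fourth click, because it springs back if let go. Leave the things lying around where they are.

Things in the scene. Friction and masses are not known exactly. Their poses are not given: they have to be found in the camera images.
- punch: White sample-card punch fixed to the table: base plate 240 (x) x 360 (y) x 30 mm, origin under its centre. x points away from the hand lever's handle, y from the hand lever's side to the feed lever's. A C-frame 55 mm wide, 130 mm high (hinge ears 150) stands at y = -100, x = -30 to 112 mm. Ram and low card carriage (y -172 to -20) follow the levers. Yaw up to 0.3 rad either way.
- stroke (a joint): Angle of the sprung hand lever in rad: 0 = up, where its spring returns it; 0.6 = fully down at its stop. A stroke counts as full when it passes 0.52 and comes back under 0.09. Pressing it at the handle takes about 2 N at the top and 6 N at the bottom.
- stroke_handle (a point): Centre of the hand lever's cross handle: black bar 22 mm thick, 80 mm long, along the punch's y. At angle q it is at x = 70 - 160 cos(0.35 - q), y = -100, z = 130 + 160 sin(0.35 - q) mm in the punch frame: z 185 mm when up, 90 when down. Push it down from above; it comes up by itself as it is let up.
- feed (a joint): Angle of the feed lever in rad: 0 = at its stop, grows clockwise seen from above, to 1.42. A spring pulls it back (about 5 N at the post). It clicks every 0.21 rad, the first click between 0.10 and 0.27 rad: the click housing is clamped differently each time. Nearing a click the push rises to 5-7 N; once past it drops to 1-3 N, then rises again.
- feed_post (a point): Grip centre of the feed lever's post: upright black round post 18 mm across, 49 to 104 mm above the table; the point is on its axis at 86 mm. The flat lever under it has its top at 52 mm. It turns about the vertical hub axis: at angle q it lies at (20 - 115 cos(q - 0.55), 90 + 115 sin(q - 0.55)) mm in the punch frame, so it moves towards the punch's +y.
- clicker: Grey click housing 34 x 30 x 22 mm on the base plate behind the feed lever's wheel. Its origin is NOT in it but on the feed lever's hub axis, 30 mm above the table; its x axis points out to the housing, centred 83 mm out. Its yaw against the punch, w, is -0.10 to 0.07 rad (counter-clockwise positive); at feed angle q the clicks 1 to 5 come at q + w = 0.17, 0.38, 0.59, 0.80, 1.01.
- canister: bystander: small black strip canister 30 mm across, 55 mm high, standing on the base plate beside the C-frame's arm, at the far side of the feed lever's stop; origin under its centre
- meter: bystander: grey hand meter 85 x 55 x 18 mm lying in front of the punch; origin under its centre
- dropper: bystander: white dropper bottle 34 mm across, 85 mm high, to the punch's hand lever side; origin under its centre
- lancets: bystander: cardboard box 60 x 85 x 45 mm on the feed lever's side of the punch; origin under its centre
- pen: bystander: white pen 140 mm long, 10 mm thick, lying flat; origin under its middle
- sharps: bystander: yellow sharps bin 116 mm across, 140 mm high; origin under its centre
- beaker: bystander: white cup 70 mm across, 75 mm high; origin under its centre

How it is judged:
On the way, in this order (a step that is already met when the one before it is completed fails the run):
1. first stroke: hand lever pressed fully down (value of joint stroke above 0.52 rad).
2. first stroke: hand lever back up (value of joint stroke below 0.09 rad).
3. second stroke: hand lever pressed fully down (value of joint stroke above 0.52 rad).
4. second stroke: hand lever back up (value of joint stroke below 0.09 rad).
5. third stroke: hand lever pressed fully down (value of joint stroke above 0.52 rad).
6. third stroke: hand lever back up (value of joint stroke below 0.09 rad).
7. feed lever past its first click, hand lever up (y of feed_post in the frame of clicker above -0.038 m and value of joint stroke below 0.12 rad).
8. feed lever past its fourth click and not at a fifth (y of feed_post in the frame of clicker between 0.029 and 0.0505 m), for 0.2 s.
At the end, for the whole second after the job is handed in: Three full strokes made, hand lever up (under 0.12 rad); the fingers still hold the feed lever (over 0.8 N, slower than 0.1 rad/s) between its 4th and 5th clicks: feed angle + click housing yaw 0.805 to 1.004 rad, post 29 to 50.5 mm along the housing's y (all of step 8 and contact force between the fingers and feed above 0.8 N and value of joint stroke below 0.12 rad and velocity of joint feed between -0.1 and 0.1 rad/s); the arm keeps its last pose, push and grip.
It fails at once if the feed lever ran over the fifth click (y of feed_post in the frame of clicker above 0.0525 m).
It fails at once if the feed lever was moved while the hand lever was down (value of joint stroke above 0.15 rad and value of joint feed above 0.1 rad).
It fails at once if a bystander was disturbed (moved over 40 mm) (distance of any of canister, meter, dropper, lancets, pen, sharps, beaker from where it was at the start of the episode above 0.04 m).
It also fails if it takes over 72 s, if anything falls off the work surface, if the arm or the gripper's body presses on something with over 40 N, if the wrist force passes 120 N, or if a joint passes its speed limit or range.

### The arm

A 7-joint arm with a two-finger parallel gripper is mounted at the origin on the work surface. World frame = base frame: x ahead of the robot, y to its left, z up, the work surface at z = 0. Lengths are in m, angles in rad, forces in N, time in s.
With the tool pointing down it reaches from about 0.425 to 0.925 m from the base axis. Payload 6.8 kg.
Tool frame: the origin (TCP) lies at the very end of the fingers, on their centre line; the grasp point (between the pads) lies 19 mm behind it; z points along the fingers, x is the direction in which the jaws open and shut, and the axes are right-handed (so a half turn about z gives the same grasp; the last joint's range is limited). The gripper opens to 85 mm and grips with 20 to 120 N. Pads are 22 mm wide; open, the fingers measure 114 mm over their backs; the gripper's body (76 mm by 85 mm) begins 54 mm behind the grasp point. The pads swing forward as they close: fully open they stand 13 mm farther back than shut.
Start: joints at [1.017, 0.477, 0.022, 1.555, -0.011, 1.109, -0.083], TCP at [0.291, -0.609, 0.231] pointing down, gripper open.
Joint ranges: [-2.96, 2.96], [-0.34, 2.1], [-1.41, 1.46], [0.24, 2.44], [-1.37, 4.51], [0.17, 1.92], [-2.96, 2.96]. Speed limits (rad/s): [2.39, 2.39, 3.14, 3.14, 3.14, 3.14, 3.14].

### API

Orientations are given as a unit quaternion [w, x, y, z].
In Python, from station import get_obs, read_camera, calibration, hand_in, recognise, outline_of, place_of gives the robot as it stands.
- The arm moves only by the tool move_arm, never from a script. Its argument "steps" is a list of rows, each an object with "fingers": the finger opening in mm, from 0 to 85.4; "translation": the shift along the world's x, y, z in mm, a list of three; "turn": the turn about the world's z in rad. In form: [{"fingers": fingers, "translation": [dx, dy, dz], "turn": turn}, ...]. A call has 1 to 10 rows; each row shifts and turns the commanded pose from where the row before left it; what a row does not reach is not made up. A row lasts 1/8 s, in which the tool goes at most 62.5 mm and 10.7 degrees, less where a joint would pass 70% of its speed; a pose out of reach is approached as far as the arm can. A call with a gripper value outside its range is refused whole. The fingers move at their own pace and stop on an object; "newtons" is the grip in N (left out, the last holds). Time passes only in rows, so rows that do not move let the fingers close. It gives the time, the measured TCP pose, the force and the opening at its end, in the units of the state.
- get_obs(): the state, without advancing time (a new reading comes with each control period).
- read_camera(name): name is "scene" or "top" or "wrist"; returns the picture (480x640x3 uint8, blue, green, red); there is no depth.
- calibration(name): a dict with "camera_matrix" (3x3 intrinsics, pixels), "rvec" (rotation vector, rad) and "tvec" (3), from world to camera coordinates, as OpenCV has them. Camera axes: x right, y down, z forward; pixel columns grow to the right and rows downward; lengths in m; the calibration is good to about 2 mm. A picture is of the moment at which its call begins: read the wrist's pose just before it. calibration takes no time and is no camera call; for the wrist camera it gives the pose at the moment of the call.
- hand_in(): hands the job in, once; it reports no verdict.
Trained networks look in the newest picture that a camera, given by its name, has taken for a name from the list of things; names that differ only in an ending like _2 or _b are one class to them, and where a whole thing is asked for, a point or a joint stands for the part that bears it (a point fixed in the world has none). Each returns a list of dicts, best first, with "conf" (0 to 1); they miss things now and then, are a little off and sometimes report something else, mostly with a low value. They report only what shows in the picture. A call takes as long as a camera call.
- recognise(camera, name): "xy" ([column, row] in pixels, amid what is visible of it).
- outline_of(camera, name): "mask" (480x640 bool, what is visible of it) and "xy" ([column, row] in pixels, amid what is visible of it).
- place_of(camera, name): "xy" ([column, row] in pixels: a listed point, or the origin of a listed thing).
The state is a dict: "t": time; "q": joint angles; "joint_vel": joint speeds; "joint_torque": joint torques, N m; "eef_pos": TCP position; "tool_rot": TCP orientation; "contact_force": force on the tool from outside, world axes, zero at the start; "torque": the same for the moment, N m; "gripper_width": opening from 0.0 (shut) to 1.0 (fully open).
Only numpy, scipy, OpenCV 4.12 (cv2) and the standard library are available. Lean on these libraries where they do the work, as an engineer would, in place of code of your own. Each camera call takes 0.05 s, during which the arm holds its last target.

## Working session

There is one attempt and no reset: what is moved stays moved. The work goes in short steps, Python scripts to look and compute and a tool call to move; the robot and the scene stay as the last step left them, time stands still between calls to the robot, and variables do not carry over. Pictures are saved under pics/ and viewed, and the job is handed in when it is done.

Besides the shell and the picture viewer there is one more tool, called after ">>>" as name(argument=value, ...), one argument or row to a line, values as JSON. move_arm: Moves the arm, as the interface text tells. Its arguments: {"type":"object","properties":{"steps":{"type":"array"},"newtons":{"type":"number"}},"required":["steps"]}

```bash
ls; mkdir -p pics; python3 - <<'E'
from station import *
import cv2
o=get_obs();print(o)
for c in ["scene","top"]:
    im=read_camera(c);cv2.imwrite(f"pics/{c}0.png",im)
    for n in ["punch","stroke_handle","feed_post","clicker"]:
        print(c,n,[(r['conf'],r['xy']) for r in place_of(c,n)][:3])
E
```

```text
pics
{'t': 0.0, 'q': array([ 1.01692578,  0.47782392,  0.0223687 ,  1.55646157, -0.01144796,
        1.10932609, -0.08311522]), 'joint_vel': array([-4.10893072e-04, -2.03779028e-04,  4.27322930e-04,  7.20438306e-05,
        4.45714592e-04,  3.50602557e-04, -1.19773730e-03]), 'joint_torque': array([-1.16843054e-03, -5.96455336e+01,  1.60766646e+00, -2.81191581e+01,
        1.24868233e-02,  9.49292618e-03, -2.50317373e-05]), 'eef_pos': array([ 0.29072239, -0.60851266,  0.23030607]), 'tool_rot': array([-4.16105898e-04,  8.45918250e-01, -5.33311748e-01, -8.48938614e-04]), 'contact_force': array([-0.12997762, -0.72614002,  0.04595348]), 'torque': array([0.02518413, 0.04230993, 0.06189618]), 'gripper_width': 0.9962334870317321}
scene punch []
scene stroke_handle [(0.69, [282.4, 210.8])]
scene feed_post [(0.69, [327.5, 262.4])]
scene clicker []
top punch [(0.68, [318.0, 199.0])]
top stroke_handle [(0.62, [327.6, 171.3]), (0.59, [369.8, 206.7]), (0.35, [490.1, 272.2])]
top feed_post [(0.72, [306.5, 221.4])]
top clicker [(0.44, [451.0, 343.1])]
```

View pics/scene0.png

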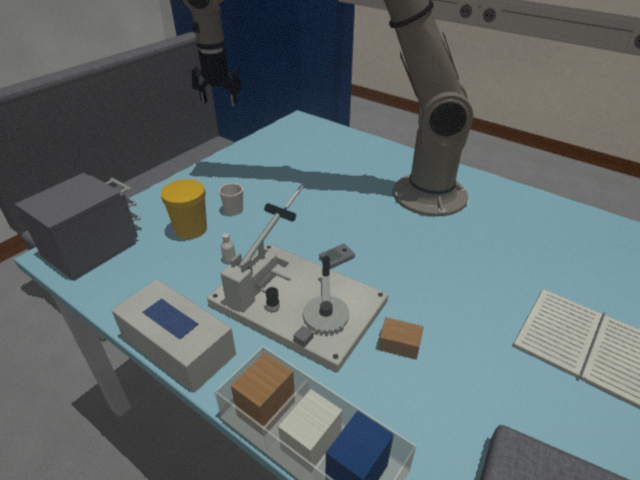

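View pics/top0.png

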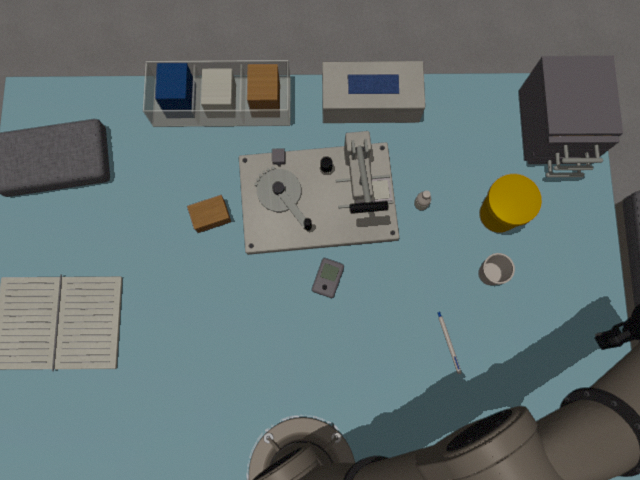

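```bash
python3 - <<'E'
from station import *
import cv2
for c in ["scene","top"]:
    print({k:v for k,v in calibration(c).items()})
E
```

```text
{'camera_matrix': array([[468.59731292,   0.        , 324.28563278],
       [  0.        , 468.59731292, 241.02712865],
       [  0.        ,   0.        ,   1.        ]]), 'rvec': array([ 1.13325496,  2.26445257, -1.06789272]), 'tvec': array([ 0.33661731, -0.14747046,  1.49816997])}
{'camera_matrix': array([[610.90340979,   0.        , 318.70208028],
       [  0.        , 610.90340979, 240.73245039],
       [  0.        ,   0.        ,   1.        ]]), 'rvec': array([ 2.09830092, -2.11236327,  0.22947983]), 'tvec': array([-0.03590999,  0.50490665,  1.33449675])}
```

```bash
python3 - <<'E'
from station import *
import cv2,numpy as np
im=cv2.imread("pics/top0.png")
cv2.imwrite("pics/topz.png",cv2.resize(im[125:275,225:425],None,fx=4,fy=4,interpolation=cv2.INTER_CUBIC))
im=cv2.imread("pics/scene0.png")
cv2.imwrite("pics/scz.png",cv2.resize(im[175:375,200:400],None,fx=3,fy=3,interpolation=cv2.INTER_CUBIC))
E
```

```text
(no output)
```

View pics/topz.png

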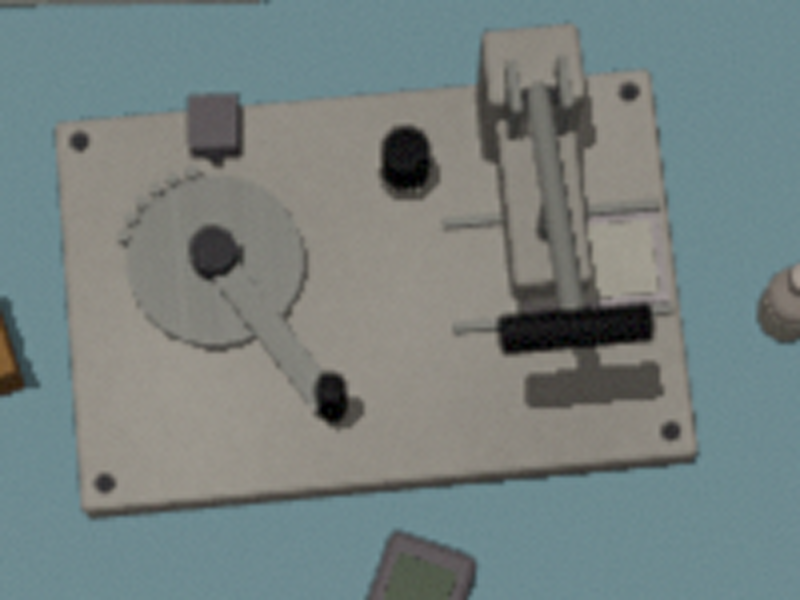

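View pics/scz.png

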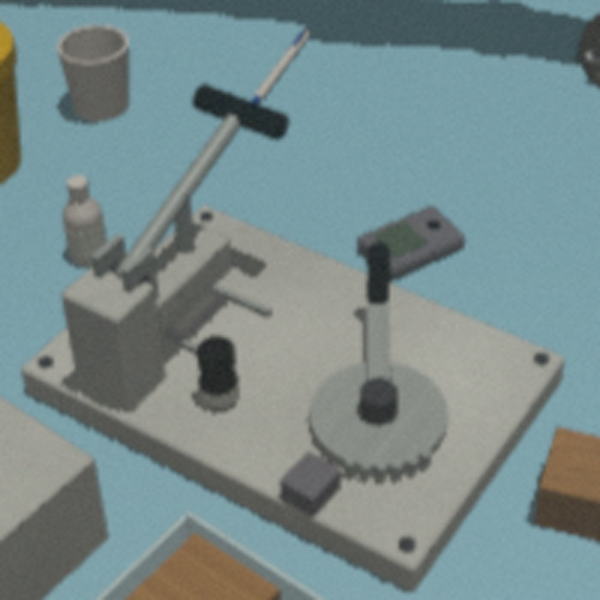

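```bash
cat > h.py <<'E'
import numpy as np,cv2
from scipy.optimize import least_squares
def proj(c,P):
    return cv2.projectPoints(np.asarray(P,float).reshape(-1,3),c['rvec'],c['tvec'],c['camera_matrix'],None)[0].reshape(-1,2)
def T(p,P):
    P=np.asarray(P,float).reshape(-1,3);c,s=np.cos(p[2]),np.sin(p[2])
    return np.c_[p[0]+c*P[:,0]-s*P[:,1],p[1]+s*P[:,0]+c*P[:,1],P[:,2]]
def post(q,z=.086): return [.02-.115*np.cos(q-.55),.09+.115*np.sin(q-.55),z]
def handle(q): return [.07-.16*np.cos(.35-q),-.1,.13+.16*np.sin(.35-q)]
E
python3 - <<'E'
from h import *
from station import *
ct,cs=calibration("top"),calibration("scene")
for c in (ct,cs):
    R=cv2.Rodrigues(c['rvec'])[0]; print('cam pos',-R.T@c['tvec'])
z=lambda L,x0,y0,f:[((u+.5)/f-.5+x0,(v+.5)/f-.5+y0) for u,v in L]
cor=[(.12,.18,.03),(.12,-.18,.03),(-.12,-.18,.03),(-.12,.18,.03)]
mt=[*cor,handle(0),post(0,.104)]
ut=z([(57,123),(648,72),(694,453),(85,510),(576,328),(331,382)],225,125,4)
ms=[*cor[0:1],cor[1],cor[3],handle(0),post(0,.104)]
us=z([(412,568),(25,372),(562,360),(241,111),(378,248)],200,175,3)
ut,us=np.array(ut),np.array(us)
ft=lambda p:(proj(ct,T(p,mt))-ut).ravel()
fs=lambda p:(proj(cs,T(p,ms))-us).ravel()
for n,f in [('top',ft),('scene',fs),('both',lambda p:np.r_[ft(p),fs(p)])]:
    r=least_squares(f,[.6,0,0],loss='soft_l1');print(n,r.x);print(f(r.x).reshape(-1,2).round(1).tolist())
p=r.x
np.save("p.npy",p)
hub=T(p,[[.02,.09,.03]])[0]; print('hub',hub)
# clicker: top face centre z=.052
uc=np.array(z([(213,122)],225,125,4))
for zz in (.052,):
  f=lambda w:(proj(ct,[[hub[0]+.083*np.cos(p[2]+w[0]),hub[1]+.083*np.sin(p[2]+w[0]),zz]])-uc).ravel()
  r=least_squares(f,[0.]);print('w',r.x,f(r.x))
for q in (0,.2,.4,.6): print('handle',q,T(p,[handle(q)])[0])
print('post',T(p,[post(0)])[0])
E
```

```text
cam pos [ 0.20334439 -0.04020189  1.41213905]
cam pos [1.21024692 0.4721437  0.83183815]
top [ 0.61905342 -0.03727868  0.08767893]
[[-0.9, -0.8], [0.8, -1.5], [1.6, 0.2], [-1.1, 0.3], [0.0, 0.1], [-0.1, 0.9]]
scene [ 0.62030749 -0.03774639  0.08475849]
[[0.2, 0.9], [-2.6, -1.9], [1.4, -1.3], [-0.3, 0.2], [0.2, 0.3]]
both [ 0.61952824 -0.03760764  0.0859169 ]
[[-0.7, -1.1], [1.0, -1.5], [1.6, 0.1], [-1.0, -0.0], [0.1, -0.1], [-0.0, 0.6], [0.6, 0.6], [-2.3, -2.0], [1.6, -1.6], [-0.1, 0.1], [0.4, 0.1]]
hub [0.63173146 0.05377661 0.03      ]
w [-0.06418133] [-0.02418334 -0.88267868]
handle 0 [ 0.54810592 -0.14412939  0.18486365]
handle 0.2 [ 0.54023134 -0.14480762  0.1539101 ]
handle 0.4 [ 0.53864056 -0.14494463  0.12200333]
handle 0.6 [ 0.543397   -0.14453496  0.09041537]
post [ 0.5392108  -0.01452366  0.086     ]
```

>>> move_arm(
  steps=[
    {"fingers":0,"translation":[15,28,5],"turn":-0.036},
    {"fingers":0,"translation":[25,46,5],"turn":-0.036},
    {"fingers":0,"translation":[25,46,0],"turn":-0.036},
    {"fingers":0,"translation":[25,46,0],"turn":-0.036},
    {"fingers":0,"translation":[25,46,0],"turn":-0.036},
    {"fingers":0,"translation":[25,46,0],"turn":-0.036},
    {"fingers":0,"translation":[25,46,0],"turn":-0.036},
    {"fingers":0,"translation":[25,46,0],"turn":-0.036},
    {"fingers":0,"translation":[25,46,0],"turn":-0.036},
    {"fingers":0,"translation":[25,46,0],"turn":-0.036},
  ],
)

```text
t: 1.75
eef_pos: [0.5318, -0.1656, 0.2416]
tool_rot: [-0.0, 0.736, -0.677, 0.0]
contact_force: [0.4, 0.4, -0.4]
gripper_width: 0.001
```

>>> move_arm(
  steps=[
    {"fingers":0,"translation":[12,20,0],"turn":0},
    {"fingers":0,"translation":[0,0,0],"turn":0},
    {"fingers":0,"translation":[0,0,0],"turn":0},
  ],
)

```text
t: 2.12
eef_pos: [0.5425, -0.1484, 0.2413]
tool_rot: [0.0, 0.736, -0.677, 0.0]
contact_force: [-0.5, -0.4, -0.0]
gripper_width: 0.001
```

```bash
python3 - <<'E'
from h import *
from station import *
o=get_obs();print(o['eef_pos'])
im=read_camera("wrist");c=calibration("wrist")
p=np.load("p.npy")
for n in ["stroke_handle","feed_post","clicker","punch"]:
    print(n,[(r['conf'],r['xy']) for r in place_of("wrist",n)][:2])
for n,P in [("handle",T(p,[handle(0)])),("post",T(p,[post(0,.104)])),("tcp",[o['eef_pos']])]:
    u=proj(c,P)[0];print(n,u)
    cv2.circle(im,tuple(int(a) for a in u),4,(0,0,255),1)
cv2.imwrite("pics/w1.png",im)
s=read_camera("scene");cv2.imwrite("pics/s1.png",cv2.resize(s[75:375,150:450],None,fx=2,fy=2))
E
```

```text
[ 0.54247854 -0.14840325  0.24126962]
stroke_handle [(0.66, [308.4, 253.3])]
feed_post []
clicker [(0.73, [569.3, 315.7])]
punch [(0.91, [205.8, 110.8])]
handle [307.38461385 258.05884031]
post [134.48133607 219.38374964]
tcp [313.76515277 317.25967867]
```

View pics/w1.png

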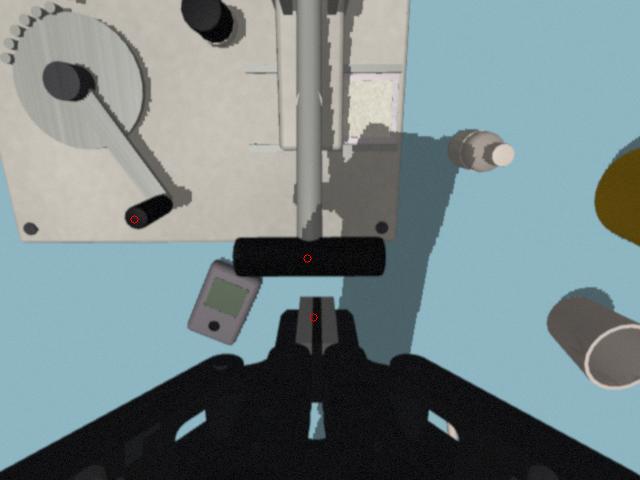

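View pics/s1.png

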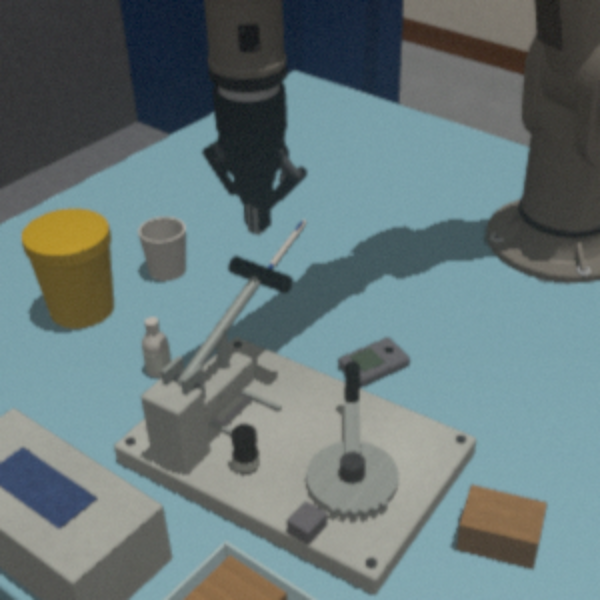

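>>> move_arm(
  steps=[
    {"fingers":0,"translation":[2,4,-25],"turn":0},
    {"fingers":0,"translation":[0,0,-20],"turn":0},
    {"fingers":0,"translation":[0,0,-15],"turn":0},
    {"fingers":0,"translation":[0,0,-15],"turn":0},
    {"fingers":0,"translation":[0,0,-15],"turn":0},
    {"fingers":0,"translation":[-2,0,-15],"turn":0},
    {"fingers":0,"translation":[0,0,-15],"turn":0},
    {"fingers":0,"translation":[0,0,-10],"turn":0},
    {"fingers":0,"translation":[0,0,-6],"turn":0},
    {"fingers":0,"translation":[0,0,0],"turn":0},
  ],
)

```text
t: 3.68
eef_pos: [0.5437, -0.1429, 0.1054]
tool_rot: [-0.0, 0.737, -0.676, 0.0]
contact_force: [3.0, 0.3, 4.1]
gripper_width: 0.001
```

>>> move_arm(
  steps=[
    {"fingers":0,"translation":[0,0,-2],"turn":0},
    {"fingers":0,"translation":[0,0,0],"turn":0},
  ],
)

```text
t: 3.92
eef_pos: [0.5436, -0.1429, 0.1037]
tool_rot: [-0.0, 0.737, -0.676, 0.0]
contact_force: [3.9, 0.5, 5.6]
gripper_width: 0.001
```

```bash
python3 - <<'E'
from h import *
from station import *
o=get_obs();print(o['eef_pos'],o['contact_force'])
s=read_camera("scene");p=np.load("p.npy");c=calibration("scene")
for q in (.5,.6):print(q,(proj(c,T(p,[handle(q)+np.array([0,.04,0])]))[0]-[180,140])*4)
cv2.imwrite("pics/s2.png",cv2.resize(s[140:290,180:380],None,fx=4,fy=4))
E
```

```text
[ 0.5436051  -0.1428659   0.10369475] [3.85120239 0.48077158 5.60369577]
0.5 [467.35974371 406.02656821]
0.6 [465.19369941 428.52522813]
```

View pics/s2.png

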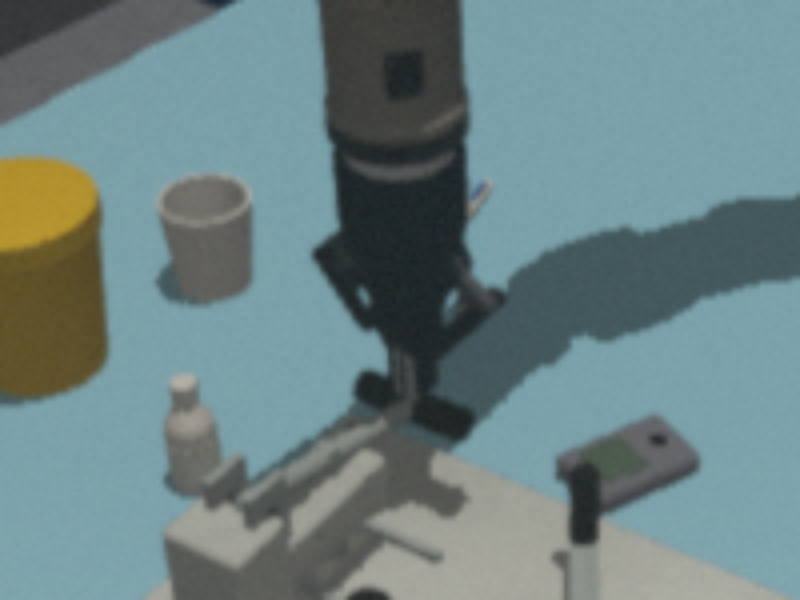

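>>> move_arm(
  steps=[
    {"fingers":0,"translation":[0,0,10],"turn":0},
    {"fingers":0,"translation":[0,0,17],"turn":0},
    {"fingers":0,"translation":[0,0,17],"turn":0},
    {"fingers":0,"translation":[0,0,17],"turn":0},
    {"fingers":0,"translation":[0,0,17],"turn":0},
    {"fingers":0,"translation":[0,0,17],"turn":0},
    {"fingers":0,"translation":[0,0,17],"turn":0},
    {"fingers":0,"translation":[0,0,0],"turn":0},
    {"fingers":0,"translation":[0,0,0],"turn":0},
    {"fingers":0,"translation":[0,0,0],"turn":0},
  ],
)

```text
t: 5.22
eef_pos: [0.5425, -0.1429, 0.2145]
tool_rot: [0.0, 0.737, -0.676, -0.001]
contact_force: [-1.0, 0.4, -0.1]
gripper_width: -0.003
```

```bash
python3 - <<'E'
from h import *
from station import *
o=get_obs();print(o['eef_pos'],o['contact_force'])
s=read_camera("scene");p=np.load("p.npy");c=calibration("scene")
for q in (0,.09):print(q,(proj(c,T(p,[handle(q)+np.array([0,.04,0])]))[0]-[180,140])*4)
cv2.imwrite("pics/s3.png",cv2.resize(s[140:290,180:380],None,fx=4,fy=4))
E
```

```text
[ 0.54251585 -0.14294036  0.21446883] [-0.96301976  0.36724073 -0.11904238]
0 [455.69287667 308.46022936]
0.09 [460.65749556 323.62216746]
```

View pics/s3.png

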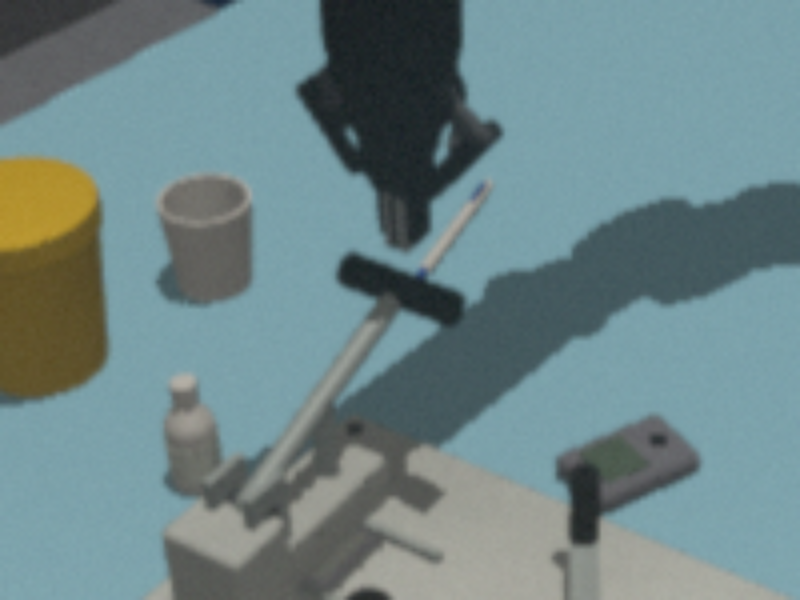

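>>> move_arm(
  steps=[
    {"fingers":0,"translation":[0,0,-17],"turn":0},
    {"fingers":0,"translation":[0,0,-17],"turn":0},
    {"fingers":0,"translation":[0,0,-17],"turn":0},
    {"fingers":0,"translation":[0,0,-17],"turn":0},
    {"fingers":0,"translation":[0,0,-17],"turn":0},
    {"fingers":0,"translation":[0,0,-17],"turn":0},
    {"fingers":0,"translation":[0,0,-10],"turn":0},
    {"fingers":0,"translation":[0,0,0],"turn":0},
    {"fingers":0,"translation":[0,0,0],"turn":0},
  ],
)

```text
t: 6.4
eef_pos: [0.544, -0.1429, 0.104]
tool_rot: [-0.001, 0.737, -0.676, 0.001]
contact_force: [1.4, 1.4, 4.2]
gripper_width: 0.003
```

>>> move_arm(
  steps=[
    {"fingers":0,"translation":[0,0,10],"turn":0},
    {"fingers":0,"translation":[0,0,17],"turn":0},
    {"fingers":0,"translation":[0,0,17],"turn":0},
    {"fingers":0,"translation":[0,0,17],"turn":0},
    {"fingers":0,"translation":[0,0,17],"turn":0},
    {"fingers":0,"translation":[0,0,17],"turn":0},
    {"fingers":0,"translation":[0,0,17],"turn":0},
    {"fingers":0,"translation":[0,0,0],"turn":0},
    {"fingers":0,"translation":[0,0,0],"turn":0},
    {"fingers":0,"translation":[0,0,0],"turn":0},
  ],
)

```text
t: 7.65
eef_pos: [0.5425, -0.143, 0.2145]
tool_rot: [0.0, 0.737, -0.676, -0.001]
contact_force: [0.5, 0.2, -0.1]
gripper_width: -0.001
```

>>> move_arm(
  steps=[
    {"fingers":0,"translation":[0,0,-17],"turn":0},
    {"fingers":0,"translation":[0,0,-17],"turn":0},
    {"fingers":0,"translation":[0,0,-17],"turn":0},
    {"fingers":0,"translation":[0,0,-17],"turn":0},
    {"fingers":0,"translation":[0,0,-17],"turn":0},
    {"fingers":0,"translation":[0,0,-17],"turn":0},
    {"fingers":0,"translation":[0,0,-10],"turn":0},
    {"fingers":0,"translation":[0,0,-1],"turn":0},
    {"fingers":0,"translation":[0,0,0],"turn":0},
  ],
)

```text
t: 8.78
eef_pos: [0.5441, -0.1428, 0.103]
tool_rot: [-0.001, 0.737, -0.676, 0.001]
contact_force: [2.0, 0.9, 5.0]
gripper_width: 0.002
```

>>> move_arm(
  steps=[
    {"fingers":0,"translation":[0,0,11],"turn":0},
    {"fingers":0,"translation":[0,0,17],"turn":0},
    {"fingers":0,"translation":[0,0,17],"turn":0},
    {"fingers":0,"translation":[0,0,17],"turn":0},
    {"fingers":0,"translation":[0,0,17],"turn":0},
    {"fingers":0,"translation":[0,0,17],"turn":0},
    {"fingers":0,"translation":[0,0,17],"turn":0},
    {"fingers":0,"translation":[0,0,0],"turn":0},
    {"fingers":0,"translation":[0,0,0],"turn":0},
    {"fingers":0,"translation":[0,0,0],"turn":0},
  ],
)

```text
t: 10.02
eef_pos: [0.5425, -0.143, 0.2144]
tool_rot: [0.0, 0.737, -0.676, -0.001]
contact_force: [-0.1, -0.4, 0.4]
gripper_width: 0.003
```

>>> move_arm(
  steps=[
    {"fingers":0,"translation":[0,16,5],"turn":0},
    {"fingers":0,"translation":[0,32,5],"turn":0.05},
    {"fingers":20,"translation":[0,32,0],"turn":0.1},
    {"fingers":50,"translation":[0,32,0],"turn":0.1},
    {"fingers":50,"translation":[-3,16,-10],"turn":0.1},
    {"fingers":50,"translation":[0,0,-20],"turn":0.1},
    {"fingers":50,"translation":[0,0,-20],"turn":0.1},
    {"fingers":50,"translation":[0,0,0],"turn":0},
    {"fingers":50,"translation":[0,0,0],"turn":0},
  ],
)

```text
t: 11.15
eef_pos: [0.5404, -0.0141, 0.1759]
tool_rot: [-0.0, 0.893, -0.451, 0.0]
contact_force: [0.7, 0.7, 0.7]
gripper_width: 0.581
```

```bash
python3 - <<'E'
from h import *
from station import *
o=get_obs();print(o['eef_pos'],o['contact_force'],o['gripper_width'])
s=read_camera("scene");p=np.load("p.npy")
cv2.imwrite("pics/s4.png",cv2.resize(s[140:340,180:430],None,fx=3,fy=3))
im=read_camera("wrist");c=calibration("wrist")
for P in (T(p,[post(0,.104)]),[o['eef_pos']]):
    u=proj(c,P)[0];print(u); cv2.circle(im,tuple(int(a) for a in u),4,(0,0,255),1)
cv2.imwrite("pics/w4.png",im)
E
```

```text
[ 0.54039832 -0.01406972  0.17592886] [0.72629365 0.70611819 0.71197803] 0.5806598620181906
[313.02189566 260.34696506]
[312.55161336 316.14056927]
```

View pics/s4.png

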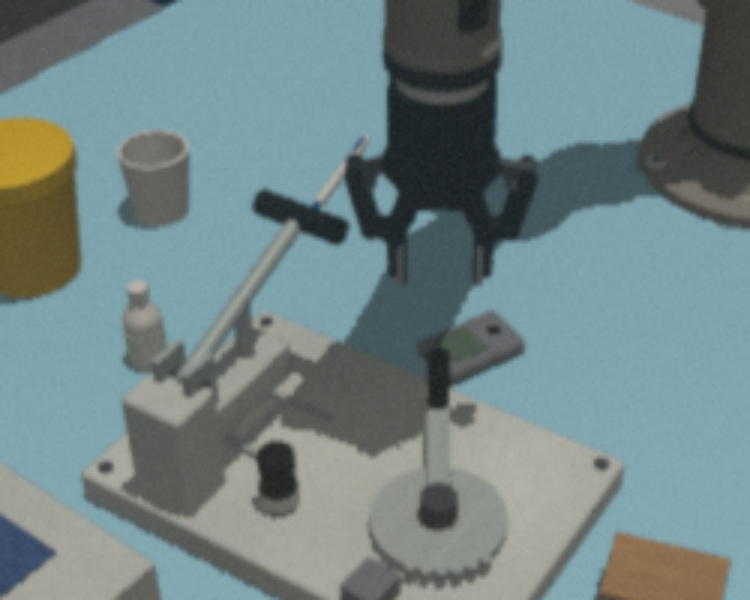

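View pics/w4.png

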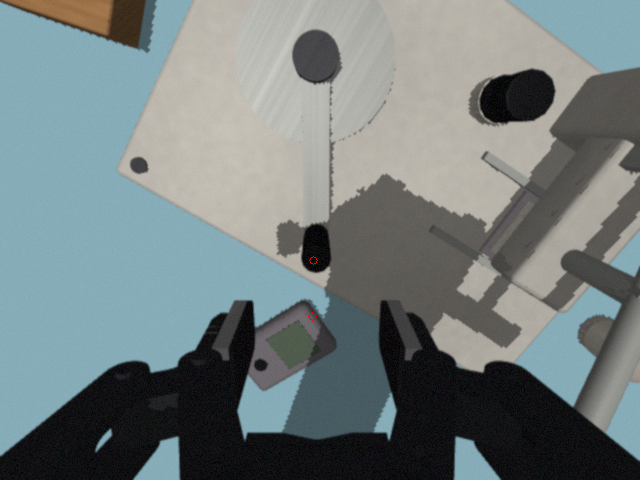

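>>> move_arm(
  steps=[
    {"fingers":50,"translation":[-1,0,-20],"turn":0},
    {"fingers":50,"translation":[0,0,-25],"turn":0},
    {"fingers":50,"translation":[0,0,-25],"turn":0},
    {"fingers":50,"translation":[0,0,-20],"turn":0},
    {"fingers":50,"translation":[0,0,-16],"turn":0},
    {"fingers":50,"translation":[0,0,0],"turn":0},
  ],
)

```text
t: 12.0
eef_pos: [0.5386, -0.015, 0.0687]
tool_rot: [0.0, 0.893, -0.451, -0.001]
contact_force: [0.6, 0.1, -0.5]
gripper_width: 0.583
```

>>> move_arm(
  newtons=25,
  steps=[
    {"fingers":25,"translation":[0,0,0],"turn":0},
    {"fingers":10,"translation":[0,0,0],"turn":0},
    {"fingers":5,"translation":[0,0,0],"turn":0},
    {"fingers":5,"translation":[0,0,0],"turn":0},
    {"fingers":5,"translation":[0,0,0],"turn":0},
    {"fingers":5,"translation":[0,0,0],"turn":0},
    {"fingers":5,"translation":[0,0,0],"turn":0},
  ],
)

```text
t: 12.88
eef_pos: [0.5396, -0.0148, 0.0702]
tool_rot: [-0.0, 0.893, -0.451, 0.001]
contact_force: [-2.9, 1.3, 6.6]
gripper_width: 0.202
```

```bash
python3 - <<'E'
from h import *
from station import *
o=get_obs();print(o['t'],o['eef_pos'],o['contact_force'],o['gripper_width'],o['q'])
s=read_camera("scene")
cv2.imwrite("pics/s5.png",cv2.resize(s[140:340,180:430],None,fx=3,fy=3))
p=np.load("p.npy")
# plan arc: increments of world mm per 0.05 rad
Q=np.arange(0,1.01,.1);P=T(p,[post(q) for q in Q])*1000
for q,a,d in zip(Q,P,np.diff(P,axis=0)):print(round(q,2),a[:2].round(1),d[:2].round(1))
E
```

```text
12.875 [ 0.53957104 -0.01477991  0.07017816] [-2.88161013  1.32532926  6.64175407] 0.20180751385686554 [ 0.12665313  0.48452987 -0.26904845  1.99484233  0.19685339  0.68538568
 -1.20068875]
0.0 [539.2 -14.5] [-6.4  9.6]
0.1 [532.9  -4.9] [-5.4 10.2]
0.2 [527.5   5.2] [-4.3 10.6]
0.3 [523.2  15.9] [-3.2 11. ]
0.4 [519.9  26.9] [-2.1 11.3]
0.5 [517.8  38.2] [-1.  11.5]
0.6 [516.8  49.6] [ 0.2 11.5]
0.7 [517.   61.1] [ 1.3 11.4]
0.8 [518.3  72.6] [ 2.4 11.2]
0.9 [520.7  83.8] [ 3.6 10.9]
```

View pics/s5.png

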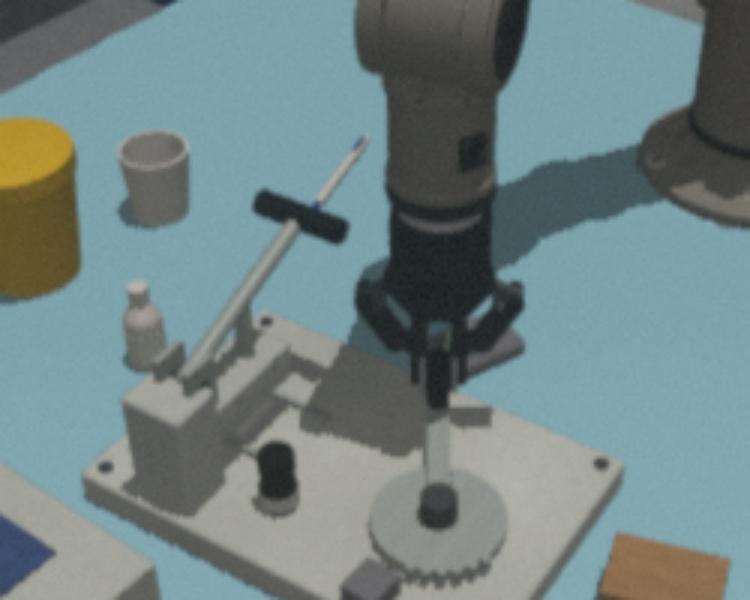

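>>> move_arm(
  steps=[
    {"fingers":5,"translation":[-3.3,4.7,0],"turn":-0.05},
    {"fingers":5,"translation":[0,0,0],"turn":0},
  ],
)

```text
t: 13.18
eef_pos: [0.5369, -0.011, 0.0702]
tool_rot: [-0.0, 0.881, -0.473, 0.001]
contact_force: [1.5, -2.7, 5.5]
gripper_width: 0.202
```

>>> move_arm(
  steps=[
    {"fingers":5,"translation":[-3.1,4.9,0],"turn":-0.05},
    {"fingers":5,"translation":[0,0,0],"turn":0},
  ],
)

```text
t: 13.42
eef_pos: [0.5338, -0.0062, 0.0702]
tool_rot: [-0.0, 0.869, -0.495, 0.001]
contact_force: [1.9, -2.8, 6.3]
gripper_width: 0.203
```

>>> move_arm(
  steps=[
    {"fingers":5,"translation":[-2.8,5.0,0],"turn":-0.05},
    {"fingers":5,"translation":[0,0,0],"turn":0},
  ],
)

```text
t: 13.68
eef_pos: [0.5309, -0.0012, 0.0702]
tool_rot: [-0.0, 0.857, -0.516, 0.001]
contact_force: [0.6, -2.3, 6.8]
gripper_width: 0.199
```

>>> move_arm(
  steps=[
    {"fingers":5,"translation":[-2.6,5.2,0],"turn":-0.05},
    {"fingers":5,"translation":[0,0,0],"turn":0},
  ],
)

```text
t: 13.92
eef_pos: [0.5287, 0.0033, 0.0702]
tool_rot: [-0.0, 0.843, -0.538, 0.002]
contact_force: [0.3, -3.9, 5.5]
gripper_width: 0.204
```

>>> move_arm(
  steps=[
    {"fingers":5,"translation":[-2.3,5.3,0],"turn":-0.05},
    {"fingers":5,"translation":[0,0,0],"turn":0},
  ],
)

```text
t: 14.18
eef_pos: [0.5261, 0.0088, 0.0701]
tool_rot: [-0.0, 0.829, -0.559, 0.001]
contact_force: [0.4, -4.0, 7.9]
gripper_width: 0.201
```

>>> move_arm(
  steps=[
    {"fingers":5,"translation":[-2.0,5.3,0],"turn":-0.05},
    {"fingers":5,"translation":[0,0,0],"turn":0},
  ],
)

```text
t: 14.42
eef_pos: [0.5238, 0.0145, 0.0701]
tool_rot: [-0.0, 0.815, -0.579, 0.001]
contact_force: [-1.4, -2.8, 8.1]
gripper_width: 0.198
```

>>> move_arm(
  steps=[
    {"fingers":5,"translation":[-1.7,5.5,0],"turn":-0.05},
    {"fingers":5,"translation":[0,0,0],"turn":0},
  ],
)

```text
t: 14.68
eef_pos: [0.5221, 0.0196, 0.0701]
tool_rot: [0.0, 0.8, -0.599, 0.001]
contact_force: [0.6, -4.7, 7.5]
gripper_width: 0.198
```

>>> move_arm(
  steps=[
    {"fingers":5,"translation":[-1.4,5.5,0],"turn":-0.05},
    {"fingers":5,"translation":[0,0,0],"turn":0},
  ],
)

```text
t: 14.92
eef_pos: [0.5207, 0.0244, 0.0701]
tool_rot: [0.0, 0.785, -0.619, 0.001]
contact_force: [-0.4, -6.2, 7.8]
gripper_width: 0.201
```

>>> move_arm(
  steps=[
    {"fingers":5,"translation":[-1.2,5.6,0],"turn":-0.05},
    {"fingers":5,"translation":[0,0,0],"turn":0},
  ],
)

```text
t: 15.18
eef_pos: [0.5195, 0.03, 0.0701]
tool_rot: [0.0, 0.769, -0.639, 0.001]
contact_force: [-0.8, -6.5, 9.1]
gripper_width: 0.201
```

>>> move_arm(
  steps=[
    {"fingers":5,"translation":[-0.9,5.7,0],"turn":-0.05},
    {"fingers":5,"translation":[0,0,0],"turn":0},
  ],
)

```text
t: 15.42
eef_pos: [0.5183, 0.0365, 0.0701]
tool_rot: [0.0, 0.753, -0.658, 0.001]
contact_force: [-1.6, -3.8, 9.4]
gripper_width: 0.198
```

>>> move_arm(
  steps=[
    {"fingers":5,"translation":[-0.6,5.7,0],"turn":-0.05},
    {"fingers":5,"translation":[0,0,0],"turn":0},
  ],
)

```text
t: 15.68
eef_pos: [0.5176, 0.0421, 0.0701]
tool_rot: [0.0, 0.736, -0.677, 0.001]
contact_force: [-2.0, -3.8, 9.3]
gripper_width: 0.202
```

>>> move_arm(
  steps=[
    {"fingers":5,"translation":[-0.4,5.8,0],"turn":-0.05},
    {"fingers":5,"translation":[0,0,0],"turn":0},
  ],
)

```text
t: 15.92
eef_pos: [0.5172, 0.0473, 0.0701]
tool_rot: [0.001, 0.719, -0.695, 0.001]
contact_force: [-2.2, -6.2, 10.5]
gripper_width: 0.202
```

```bash
cat >> h.py <<'E'
def qpost(xy):
    p=np.load("p.npy");h=T(p,[[.02,.09,0]])[0][:2];v=np.array(xy)-h
    a=np.arctan2(v[1],v[0])-p[2]  # angle in punch: pi-(q-.55)
    return (np.pi-a+.55+np.pi)%(2*np.pi)-np.pi, np.linalg.norm(v)
E
python3 - <<'E'
from h import *
from station import *
o=get_obs();print(o['t'],o['eef_pos'],qpost(o['eef_pos'][:2]),o['contact_force'])
for xy in [(.5396,-.0148),(.5287,.0033),(.5238,.0145)]: print(qpost(xy))
s=read_camera("scene");p=np.load("p.npy")
cv2.imwrite("pics/s6.png",cv2.resize(s[140:340,180:430],None,fx=3,fy=3))
s=read_camera("top")
cv2.imwrite("pics/t6.png",cv2.resize(s[125:275,225:425],None,fx=4,fy=4,interpolation=cv2.INTER_CUBIC))
E
```

```text
15.925 [0.51715915 0.04728524 0.07006426] (np.float64(0.5793199681875691), np.float64(0.11475605394564076)) [-2.20748748 -6.22424774 10.47598706]
(np.float64(-0.003948349666018203), np.float64(0.11485189522109474))
(np.float64(0.18037013126423318), np.float64(0.11473173147737166))
(np.float64(0.2869101566636303), np.float64(0.11485578934745751))
```

View pics/s6.png

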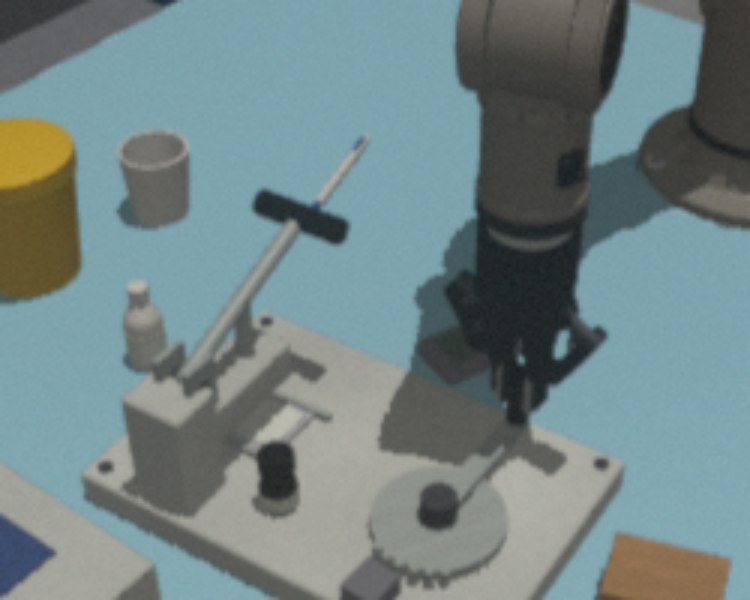

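View pics/t6.png

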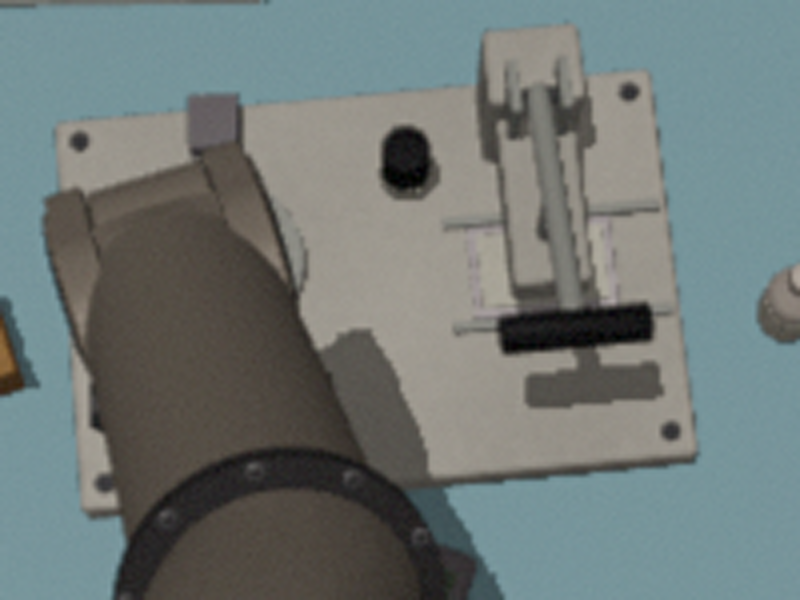

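>>> move_arm(
  steps=[
    {"fingers":5,"translation":[0,5.7,0],"turn":-0.05},
    {"fingers":5,"translation":[0,0,0],"turn":0},
  ],
)

```text
t: 16.27
eef_pos: [0.5169, 0.0528, 0.07]
tool_rot: [-0.001, -0.702, 0.713, -0.001]
contact_force: [-1.5, -5.9, 12.3]
gripper_width: 0.206
```

>>> move_arm(
  steps=[
    {"fingers":5,"translation":[0.2,5.7,0],"turn":-0.05},
    {"fingers":5,"translation":[0,0,0],"turn":0},
  ],
)

```text
t: 16.52
eef_pos: [0.5171, 0.0597, 0.0701]
tool_rot: [-0.0, -0.684, 0.73, -0.0]
contact_force: [-2.7, -3.4, 10.7]
gripper_width: 0.201
```

>>> move_arm(
  steps=[
    {"fingers":5,"translation":[0.5,5.7,0],"turn":-0.05},
    {"fingers":5,"translation":[0,0,0],"turn":0},
  ],
)

```text
t: 16.77
eef_pos: [0.5175, 0.0655, 0.07]
tool_rot: [-0.0, -0.665, 0.747, -0.0]
contact_force: [-2.9, -1.7, 11.5]
gripper_width: 0.203
```

>>> move_arm(
  steps=[
    {"fingers":5,"translation":[0.8,5.7,0],"turn":-0.05},
    {"fingers":5,"translation":[0,0,0],"turn":0},
  ],
)

```text
t: 17.02
eef_pos: [0.5181, 0.0704, 0.07]
tool_rot: [-0.001, -0.646, 0.763, -0.0]
contact_force: [-4.1, -4.6, 12.1]
gripper_width: 0.198
```

>>> move_arm(
  steps=[
    {"fingers":5,"translation":[1.0,5.6,0],"turn":-0.05},
    {"fingers":5,"translation":[0,0,0],"turn":0},
  ],
)

```text
t: 17.27
eef_pos: [0.5189, 0.0756, 0.07]
tool_rot: [-0.001, -0.627, 0.779, -0.001]
contact_force: [-4.1, -5.0, 13.3]
gripper_width: 0.201
```

>>> move_arm(
  steps=[
    {"fingers":5,"translation":[1.3,5.6,0.5],"turn":-0.05},
    {"fingers":5,"translation":[0,0,0],"turn":0},
  ],
)

```text
t: 17.52
eef_pos: [0.5203, 0.0818, 0.0701]
tool_rot: [-0.001, -0.607, 0.794, -0.0]
contact_force: [-2.0, -3.3, 8.3]
gripper_width: 0.2
```

>>> move_arm(
  steps=[
    {"fingers":5,"translation":[1.6,5.5,0.5],"turn":-0.05},
    {"fingers":5,"translation":[0,0,0],"turn":0},
  ],
)

```text
t: 17.77
eef_pos: [0.522, 0.0879, 0.0702]
tool_rot: [-0.0, -0.588, 0.809, -0.0]
contact_force: [-0.4, -3.2, 2.4]
gripper_width: 0.203
```

```bash
python3 - <<'E'
from h import *
from station import *
o=get_obs();print(o['t'],o['eef_pos'],qpost(o['eef_pos'][:2]),o['contact_force'])
for xy in [(.5169,.0528),(.5171,.0597),(.5181,.0704),(.5189,.0756)]: print(qpost(xy)[0])
E
```

```text
17.775 [0.52198812 0.08794758 0.07021809] (np.float64(0.9377734870515315), np.float64(0.11494022597118533)) [-0.44050829 -3.24196643  2.36619008]
0.6274123444308728
0.6875442832999727
0.7811785915468361
0.8269735480091347
```

>>> move_arm(
  steps=[
    {"fingers":5,"translation":[0.7,2.1,0],"turn":-0.02},
    {"fingers":5,"translation":[0,0,0],"turn":0},
    {"fingers":5,"translation":[0,0,0],"turn":0},
    {"fingers":5,"translation":[0,0,0],"turn":0},
    {"fingers":5,"translation":[0,0,0],"turn":0},
  ],
)

```text
t: 18.4
eef_pos: [0.5225, 0.0898, 0.0702]
tool_rot: [-0.001, -0.579, 0.815, -0.0]
contact_force: [-1.4, -5.6, 5.2]
gripper_width: 0.204
```

```bash
python3 - <<'E'
from h import *
from station import *
o=get_obs();print(o['t'],o['eef_pos'],qpost(o['eef_pos'][:2]),o['contact_force'],o['gripper_width'])
s=read_camera("scene")
p=np.load("p.npy");c=calibration("scene")
print((proj(c,T(p,[post(.95,.055)]))[0]-[180,140])*3)
cv2.imwrite("pics/s7.png",cv2.resize(s[140:340,180:430],None,fx=3,fy=3))
E
```

```text
18.4 [0.52254916 0.08982502 0.07019146] (np.float64(0.9548151957514373), np.float64(0.11497940043982238)) [-1.39007678 -5.5679441   5.17410502] 0.2044873345672479
[557.38747232 441.19124118]
```

View pics/s7.png

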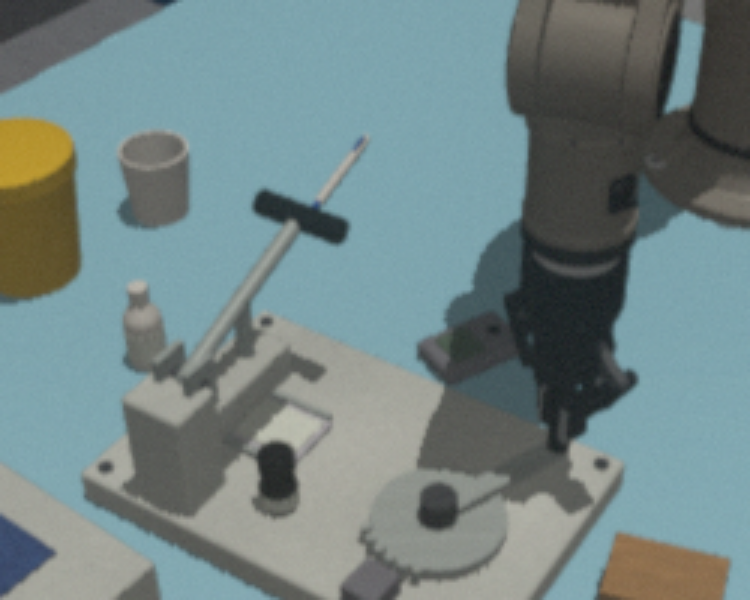

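```bash
python3 -c "
from station import *
print(hand_in())"
```

```text
the job is handed in; nothing more can be done
None
```

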